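# Hold the edge sander's belt tensioner back for a belt change

## Task

Get the edge sander ready for a colleague to slip its new sanding belt on: first take the yellow-knobbed locking pin out of the wooden block and put it all the way into the locking hole over the drive drum. Then push the red tension arm by its black handle back against its spring, past the click of its catch and on until it is nearly at its stop. Finish while still holding the arm back there, so that your push and not the catch takes the spring; leave the pin in, and do not disturb the plywood part, the brush or the cleaning stick.

Things in the scene. Friction and masses are not known exactly. Their poses are not given: they have to be found in the camera images.
- sander: Edge sander, belt off: plate 350 x 420 mm, top 20 mm above the bench; grey column between black drive drum (76 mm wide, at y +105 mm) and smaller idler drum (x +11, y -125) on the red tension arm; a steel bridge on the column reaches over the drive drum. Fixed. Origin at bench height under the column; y from idler to drive drum, x away from the robot. Nothing on it is above 154 mm.
- lock_hole (a point): Centre of the mouth of the vertical locking hole, ringed in yellow, in the end of the steel bridge over the drive drum, 146 mm above the bench: 10 mm wide, 12 mm deep through the bridge, going on into a 12 mm wide hole in the drum, already lined up; in all 54 mm deep. The bridge is 50 mm wide here. Axes as the sander's.
- lock_pin: Loose locking pin, 82 mm long, about 60 g, upright in the wooden block: steel shank 8 mm across, 42 mm long, its last 5 mm tapered; shoulder 16 mm across, 8 mm high; yellow knob 22 mm across, 32 mm high, to grip. Origin at the tip of the shank, z up along the pin. Fully in, the shoulder rests on the bridge, the tip 42 mm below the mouth.
- pin_knob (a point): Point on the axis of the locking pin, within the yellow knob, 70 mm above the tip and 12 mm below the top of the knob: a good height to grip.
- pin_block: Wooden block 70 x 110 x 50 mm, fixed on the bench; origin at the centre of its underside. The pin stands in its one real hole (10 mm wide, 46 mm deep, at y = -22 mm), its shoulder on the block's top and its tip 8 mm above the bench; the other dark spots are marks.
- tension_handle: The black handle of the red tension arm: an upright grip 22 mm across, from 72 to 152 mm above the bench, free on all sides, on a 12 mm steel post. Origin on its axis, 36 mm above the bench; it turns with the arm. To be pushed or gripped at its upper half.
- handle_grip (a point): Point on the axis of the black handle, 137 mm above the bench (15 mm below its top).
- swing_axis (a point): Point on the upright axis about which the tension arm swings, 60 mm above the bench. The handle moves round it on a circle of 119 mm radius.
- tensioner (a joint): Swing of the arm, rad: 0 at rest on its spring; grows counter-clockwise seen from above, the handle going in the sander's +x, away from the robot. At 0.32 the catch clicks in behind a stud; let go beyond it, the arm returns only to 0.31. Hard stop 0.46. Force at the handle: 6 N at first, up to 14 N at 0.17, 7 N just before the click, 10 to 13 N beyond.
- catch_pawl (a joint): Travel of the brass sprung catch (on the robot's side of the pivot), m: 0 forward, at rest and again once snapped in behind the stud; pushed back to about 0.008 while the stud passes. No need to touch it.
- plywood_part: Bystander: sawn plywood part 70 x 130 x 6 mm with two round holes, lying on the sander's plate on the work side. Loose; origin at the centre of its underside.
- bench_brush: Bystander: brush 160 mm long with a wooden handle, lying on the sander's plate on the robot's side of the drive drum. Loose; origin at the middle of its underside.
- cleaning_stick: Bystander: tan rubber belt-cleaning stick 180 x 36 x 36 mm lying on the bench beside the tension arm's end of the sander. Loose; origin at the centre of its underside.
There are look-alikes about, which are no part of the job. Of the things like the lock_pin, leave any that is orange, turquoise or white; of the rest the smaller one is meant.

How it is judged:
By the outcome, as a careful person would: the job done as asked, in the order asked, and still so for the second after the job is handed in, while the arm keeps its last pose, push and grip.
It also fails if it takes over 45 s, if anything falls off the work surface, if the arm or the gripper's body presses on something with over 40 N, if the wrist force passes 120 N, or if a joint passes its speed limit or range.

## Robot

A 7-joint arm with a two-finger parallel gripper is mounted at the origin on the work surface. World frame = base frame: x ahead of the robot, y to its left, z up, the work surface at z = 0. Lengths are in m, angles in rad, forces in N, time in s.
With the tool pointing down it reaches from about 0.4 to 0.85 m from the base axis. Payload 10.4 kg.
Tool frame: the origin (TCP) lies between the finger pads; the fingertips stand 17 mm ahead of it and the grasp point (between the pads) lies 2 mm behind it; x points along the fingers, y is the direction in which the jaws open and shut, and the axes are right-handed (so a half turn about x gives the same grasp; the last joint's range is limited). The gripper opens to 87 mm and grips with 3 to 60 N. Pads are 19 mm wide; open, the fingers measure 117 mm over their backs; the gripper's body (75 mm by 190 mm) begins 51 mm behind the grasp point.
Start: joints at [1.162, 0.332, -0.065, 1.46, 0.022, 1.35, -0.088], TCP at [0.235, -0.579, 0.24] pointing down, gripper open.
Joint ranges: [-2.6, 2.6], [-0.5, 2.12], [-1.47, 1.34], [0.16, 2.42], [-1.27, 4.41], [0.06, 2.06], [-2.6, 2.6]. Speed limits (rad/s): [2.22, 2.22, 2.79, 2.79, 3.14, 3.14, 3.14].

## Interface

Orientations are given as a unit quaternion [x, y, z, w].
In Python, from bench import r, optics, close_job gives the robot as it stands.
- The arm moves only by the shell command python3 -m inch 'ROWS' [OPENING] [FORCE]. ROWS is JSON, a list of rows, each an object with "translation": the shift along the tool's x, y, z in cm, a list of three; "spin": the turn about the tool's x in degrees. In form: [{"translation": [tx, ty, tz], "spin": spin}, ...]. A call has 1 to 20 rows; each row shifts and turns the pose as measured when the row begins, along the tool's axes as they then stand; what a row does not reach is not made up. A row lasts 1/8 s, in which the tool goes at most 62.5 mm and 10.7 degrees, less where a joint would pass 70% of its speed; a pose out of reach is approached as far as the arm can. A call is refused whole if a number of a shift passes 6.25 or a number of a turn 10.7, either way. A call with a gripper value outside its range is refused whole. OPENING is the closure, from 0 (fully open) to 1 (shut), set as the call begins (- or left out, the last holds). The fingers move at their own pace and stop on an object; FORCE is the grip in N (left out, the last holds). Time passes only in rows, so rows that do not move let the fingers close. It gives the time, the measured TCP pose, the force and the opening at its end, in the units of the state.
- r.read_state(): the state, without advancing time (a new reading comes with each control period).
- optics.camera(name): name is "scene" or "top" or "wrist"; returns the picture (480x640x3 uint8, red, green, blue); there is no depth.
- optics.camera_model(name): a dict with "camera_matrix" (3x3 intrinsics, pixels), "world_from_camera" (4x4, takes a point from camera to world coordinates); the wrist camera has in their place "tool_from_camera" (4x4, takes a point from camera to tool coordinates, whose origin is the TCP and whose axes are the tool frame's). Camera axes: x right, y down, z forward; pixel columns grow to the right and rows downward; lengths in m; the calibration is good to about 2 mm. A picture is of the moment at which its call begins: read the wrist's pose just before it. camera_model takes no time and is no camera call.
- close_job(): hands the job in, once; it reports no verdict.
The state is a dict: "time": time; "joint_positions": joint angles; "joint_vel": joint speeds; "joint_torque": joint torques, N m; "ee_pos": TCP position; "eef_rot": TCP orientation; "ft_force": force on the tool from outside, world axes, zero at the start; "torque": the same for the moment, N m; "width": finger opening in m.
Only numpy, scipy, OpenCV 4.12 (cv2) and the standard library are available. Lean on these libraries where they do the work, as an engineer would, in place of code of your own. Each camera call takes 0.05 s, during which the arm holds its last target.

## Working session

There is one attempt and no reset: what is moved stays moved. The work goes in short steps, Python scripts to look and compute and a shell command to move; the robot and the scene stay as the last step left them, time stands still between calls to the robot, and variables do not carry over. Pictures are saved under pics/ and viewed, and the job is handed in when it is done.

```bash
ls; mkdir -p pics; python3 - <<'E'
from bench import r, optics, close_job
import cv2,numpy as np
s=r.read_state()
print({k:np.round(v,3).tolist() for k,v in s.items()})
for n in ["scene","top"]:
    im=optics.camera(n); cv2.imwrite(f"pics/{n}0.png",im[:,:,::-1])
for n in ["scene","top","wrist"]:
    print(n,{k:np.round(v,4).tolist() for k,v in optics.camera_model(n).items()})
E
```

```text
pics
{'time': 0.0, 'joint_positions': [1.162, 0.333, -0.065, 1.461, 0.022, 1.35, -0.089], 'joint_vel': [0.002, -0.001, -0.001, -0.001, -0.002, 0.001, 0.001], 'joint_torque': [-0.0, -62.325, 0.024, -38.99, -0.061, 0.04, 0.0], 'ee_pos': [0.235, -0.579, 0.239], 'eef_rot': [-0.694, -0.136, 0.694, -0.135], 'ft_force': [0.032, 0.62, 0.656], 'torque': [0.01, 0.003, 0.016], 'width': 0.087}
scene {'camera_matrix': [[552.0696, 0.0, 328.8063], [0.0, 552.0696, 240.5664], [0.0, 0.0, 1.0]], 'world_from_camera': [[0.0126, 0.8614, -0.5077, 1.0821], [0.9998, -0.018, -0.0056, -0.0006], [-0.014, -0.5076, -0.8615, 0.9588], [0.0, 0.0, 0.0, 1.0]]}
top {'camera_matrix': [[555.2974, 0.0, 328.3168], [0.0, 555.2974, 236.334], [0.0, 0.0, 1.0]], 'world_from_camera': [[0.0276, -0.9812, 0.1909, 0.3438], [-0.9995, -0.0298, -0.0086, -0.0065], [0.0141, -0.1906, -0.9816, 1.2642], [0.0, 0.0, 0.0, 1.0]]}
wrist {'camera_matrix': [[392.1374, 0.0, 319.2047], [0.0, 392.1374, 241.8342], [0.0, 0.0, 1.0]], 'tool_from_camera': [[-0.0003, -0.2634, 0.9647, -0.1443], [1.0, -0.0009, 0.0, -0.0007], [0.0009, 0.9647, 0.2634, -0.0716], [0.0, 0.0, 0.0, 1.0]]}
```

View pics/scene0.png

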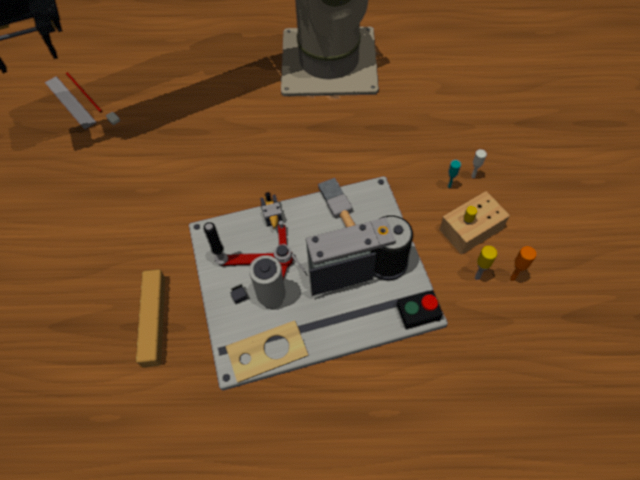

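View pics/top0.png

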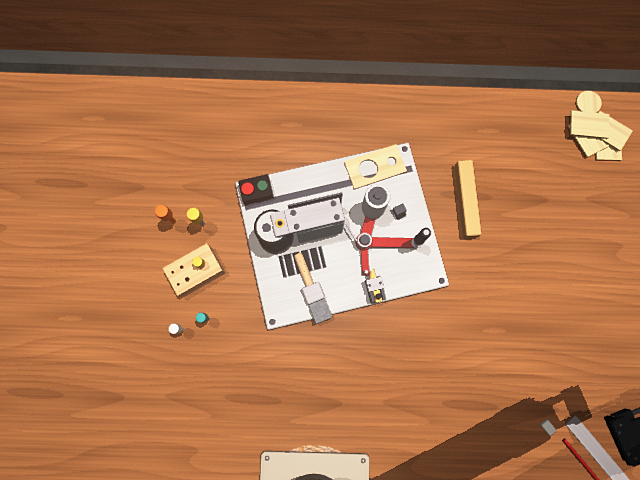

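The top view shows the in-block yellow pin near (198,262), a larger yellow look-alike at (194,215), the ringed hole near (280,223) and the black handle top near (424,234). In the scene view they are at (470,213), (487,256), (383,230) and (210,229).

```bash
cat > h.py <<'E'
import numpy as np,cv2
from bench import r,optics
from scipy.spatial.transform import Rotation as R
def ray(n,u,v,st=None):
    m=optics.camera_model(n);K=np.array(m["camera_matrix"])
    if n=="wrist":
        st=st or r.read_state();T=np.eye(4);T[:3,:3]=R.from_quat(st["eef_rot"]).as_matrix();T[:3,3]=st["ee_pos"]
        T=T@np.array(m["tool_from_camera"])
    else: T=np.array(m["world_from_camera"])
    d=T[:3,:3]@np.linalg.inv(K)@[u,v,1]
    return T[:3,3],d/np.linalg.norm(d)
def plane(n,u,v,z,st=None):
    o,d=ray(n,u,v,st);return o+d*(z-o[2])/d[2]
def tri(a,b):
    (o1,d1),(o2,d2)=a,b
    t=np.linalg.lstsq(np.c_[d1,-d2],o2-o1,rcond=None)[0]
    p,q=o1+t[0]*d1,o2+t[1]*d2
    return (p+q)/2,np.linalg.norm(p-q)
E
python3 - <<'E'
import cv2,numpy as np
t=cv2.imread('pics/top0.png');s=cv2.imread('pics/scene0.png')
for n,im in (('top',t),('scene',s)):
    h=cv2.cvtColor(im,cv2.COLOR_BGR2HSV)
    m=cv2.inRange(h,(23,180,90),(32,255,255))
    c,l,st,ce=cv2.connectedComponentsWithStats(m)
    for i in range(1,c):
        if st[i,4]>6: print(n,st[i],ce[i])
def crop(im,x,y,w,h,f=5): return cv2.resize(im[y:y+h,x:x+w],None,fx=f,fy=f,interpolation=cv2.INTER_CUBIC)
a=crop(t,150,190,150,110);b=crop(t,350,140,110,170,3)
cv2.imwrite('pics/ct.png',a);cv2.imwrite('pics/ct2.png',crop(t,340,210,110,100,6));cv2.imwrite('pics/cs.png',crop(s,190,180,130,110,5));cv2.imwrite('pics/cs2.png',crop(s,370,180,150,110,5))
E
```

```text
scene [466 206  11  10  85] [471.12941176 210.50588235]
scene [481 246  16  14 180] [488.68888889 252.56111111]
```

View pics/ct.png

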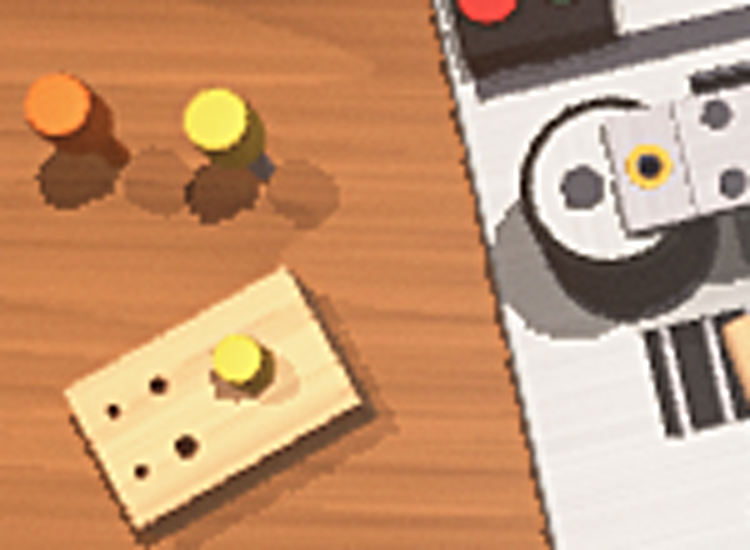

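View pics/ct2.png

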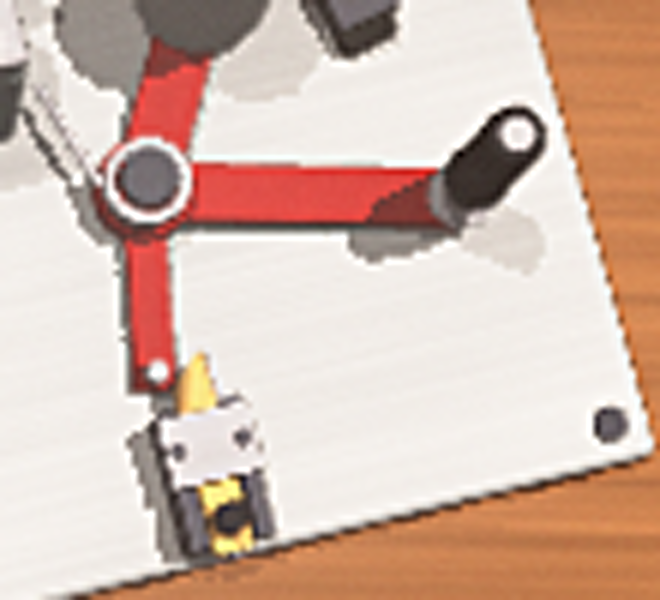

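View pics/cs.png

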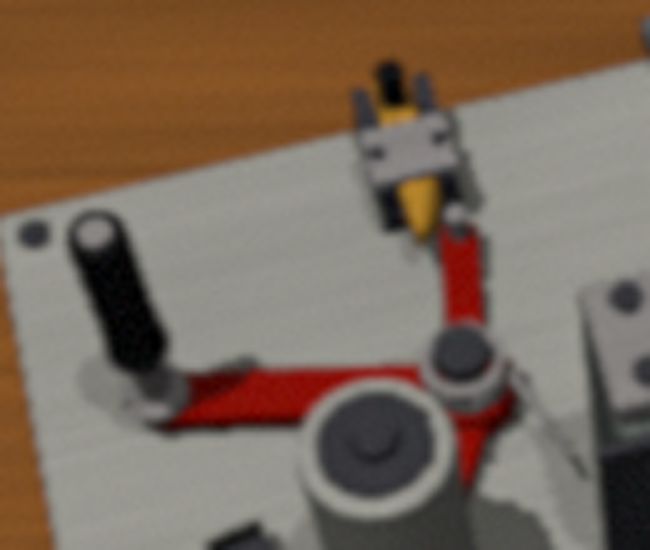

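View pics/cs2.png

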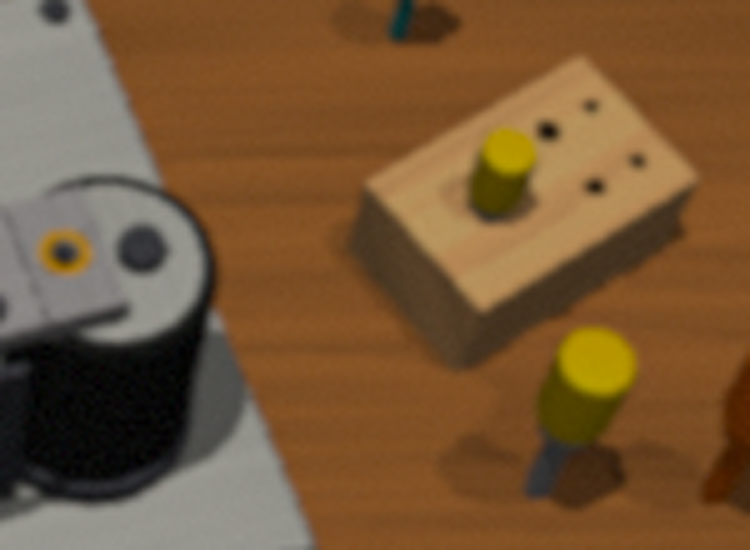

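```bash
python3 - <<'E'
from h import *
for nm,t,s,z in [("knobtop",(197.2,261.1),(471.5,209.6),.090),("hole",(279.4,222.8),(382.6,230.1),.146),("handle",(425.8,231.9),(208.6,226.1),.152),("axis",(364.3,239.3),(281.9,250),.08)]:
    p,e=tri(ray("top",*t),ray("scene",*s))
    print(nm,np.round(p,4),round(e,4),plane("top",*t,z).round(4),plane("scene",*s,z).round(4))
for q in [(441.3,280.5),(272,322),(405,149)]: print(plane("top",*q,.02).round(4))
# block edge dirs top
for q in [(64,392),(287,266),(362,402),(138,527)]: print(plane("top",q[0]/5+150,q[1]/5+190,.05).round(4))
s=r.read_state();print(R.from_quat(s['eef_rot']).as_matrix().round(3),s['ee_pos'])
E
```

```text
knobtop [0.5098 0.2612 0.0926] 0.0019 [0.5101 0.2608 0.09  ] [0.508 0.263 0.09 ]
hole [0.586  0.0859 0.1492] 0.0019 [0.5866 0.0853 0.146 ] [0.584  0.0872 0.146 ]
handle [ 0.5748 -0.2139  0.1546] 0.0024 [ 0.5755 -0.2156  0.152 ] [ 0.5732 -0.2133  0.152 ]
axis [ 0.573  -0.0953  0.0636] 0.0021 [ 0.57   -0.0951  0.08  ] [ 0.5824 -0.0925  0.08  ]
[ 0.4921 -0.2747  0.02  ]
[0.389 0.102 0.02 ]
[ 0.8011 -0.1924  0.02  ]
[0.4973 0.344  0.05  ]
[0.5564 0.2503 0.05  ]
[0.4968 0.2133 0.05  ]
[0.4393 0.3069 0.05  ]
[[-0.001  0.376 -0.926]
 [ 0.001 -0.926 -0.376]
 [-1.    -0.001  0.   ]] [ 0.23506541 -0.57877177  0.23884854]
```

```bash
python3 -m inch '[{"translation":[0,-2.9,-5.2],"spin":0},{"translation":[0,-2.9,-5.2],"spin":0},{"translation":[0,-2.9,-5.2],"spin":0},{"translation":[0,-2.9,-5.2],"spin":0},{"translation":[0,-2.9,-5.2],"spin":0},{"translation":[0,-2.9,-5.2],"spin":0}]' 0 30; python3 - <<'E'
from h import *
for q,z in [((193.3,213.6),.11),((161.5,211),.11),((201,318),.08),((280.2,231),.14)]: print(plane("top",*q,z).round(3))
E
```

```text
time: 0.85
ee_pos: [0.4608, -0.296, 0.236]
eef_rot: [-0.693, -0.133, 0.696, -0.131]
ft_force: [1.1, -1.9, 0.2]
width: 0.0872
[0.609 0.272 0.11 ]
[0.612 0.34  0.11 ]
[0.391 0.246 0.08 ]
[0.571 0.083 0.14 ]
```

```bash
python3 -m inch '[{"translation":[0,-5,-2.6],"spin":0},{"translation":[0,-5,-2.6],"spin":0},{"translation":[0,-5,-2.6],"spin":0},{"translation":[0,-5,-2.6],"spin":0},{"translation":[0,-5,-2.6],"spin":0},{"translation":[0,-5,-2.6],"spin":0},{"translation":[0,-5,-2.6],"spin":0},{"translation":[0,-5,-2.6],"spin":0},{"translation":[0,-5,-2.6],"spin":0},{"translation":[0,-5,-2.6],"spin":0},{"translation":[0,0,0],"spin":10},{"translation":[0,0,0],"spin":10},{"translation":[0,0,0],"spin":0},{"translation":[0,0,0],"spin":0}]'; python3 - <<'E'
from h import *
s=r.read_state();im=optics.camera("wrist");cv2.imwrite("pics/w1.png",im[:,:,::-1])
print(s['ee_pos'],R.from_quat(s['eef_rot']).as_matrix().round(3),s['joint_positions'])
E
```

```text
time: 2.6
ee_pos: [0.5162, 0.2882, 0.2329]
eef_rot: [-0.703, -0.012, 0.711, -0.009]
ft_force: [-0.4, -0.7, 0.1]
width: 0.0869
[0.51622558 0.28821627 0.2329144 ] [[-0.011  0.03  -1.   ]
 [ 0.003 -1.    -0.03 ]
 [-1.    -0.003  0.01 ]] [-0.0364753   0.34222031 -0.68139348  1.52840302  0.20889666  1.35422471
 -2.27675033]
```

View pics/w1.png

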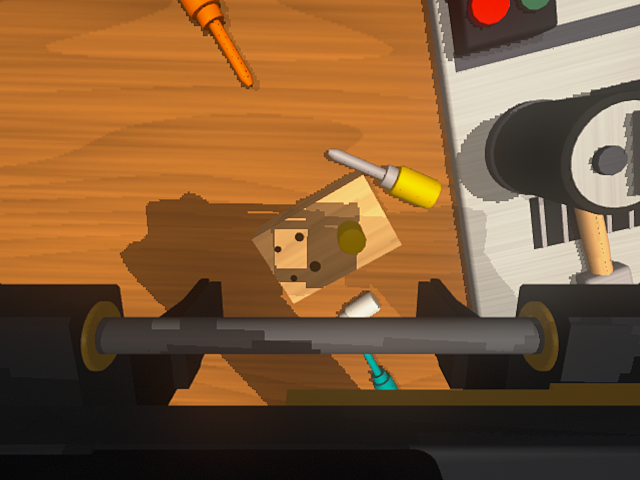

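```bash
python3 - <<'E'
from h import *
for n in ["scene","top"]:
    im=optics.camera(n);cv2.imwrite(f"pics/{n}1.png",im[:,:,::-1])
print(r.read_state()['time'])
E
```

```text
2.75
```

View pics/scene1.png

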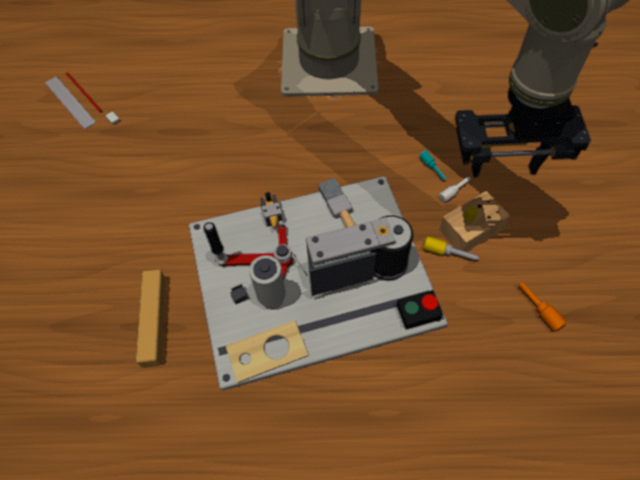

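View pics/top1.png

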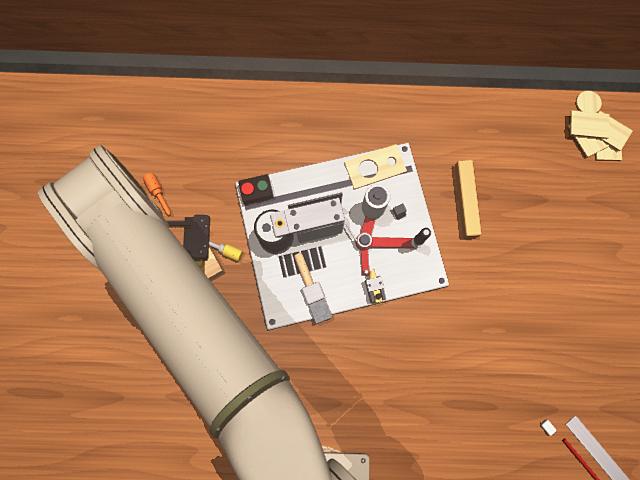

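```bash
python3 - <<'E'
from h import *
im=cv2.imread('pics/w1.png');c=cv2.resize(im[190:290,290:410],None,fx=6,fy=6,interpolation=cv2.INTER_CUBIC);cv2.imwrite('pics/w1c.png',c)
h=cv2.cvtColor(im,cv2.COLOR_BGR2HSV);m=cv2.inRange(h,(24,200,60),(34,255,255));m[:, 400:]=0
n,l,st,ce=cv2.connectedComponentsWithStats(m)
for i in range(1,n):
  if st[i,4]>30: print(st[i],ce[i])
s=r.read_state()
print(plane("wrist",*ce[np.argmax(st[1:,4])+1],.09,s))
E
```

```text
[396 177   4  14  35] [397.88571429 184.42857143]
[0.55283137 0.23277146 0.09      ]
```

View pics/w1c.png

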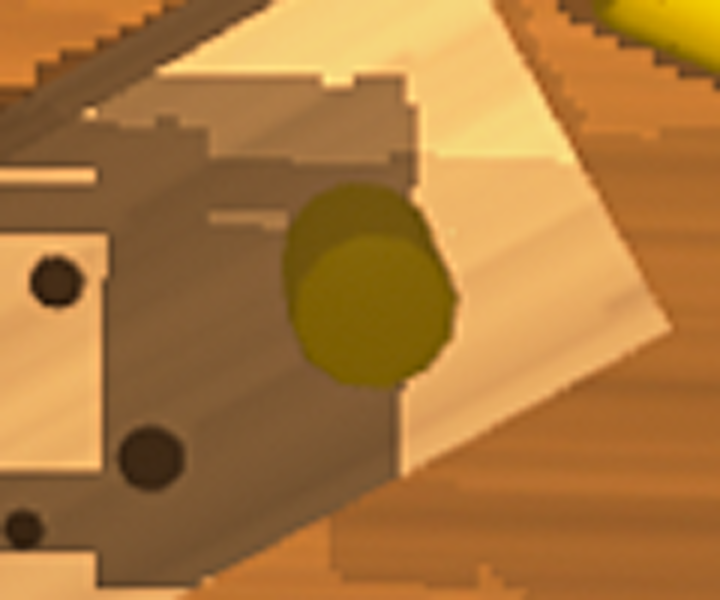

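The wrist view shows the knob's top disc at about pixel (352,241). The look-alike pins had been balanced on their tips and have toppled by themselves, well away from the arm.

```bash
python3 - <<'E'
from h import *
s=r.read_state();p=plane("wrist",352.2,241.4,.09,s);M=R.from_quat(s['eef_rot']).as_matrix()
print(p,"tool cm",100*M.T@(p-s['ee_pos']), 100*M.T@(np.array([.509,.262,.076])-s['ee_pos']))
E
```

```text
[0.50878118 0.26391918 0.09      ] tool cm [14.30980969  2.45127564  0.68050756] [15.70887792  2.64869512  0.64976598]
```

```bash
python3 -m inch '[{"translation":[0,2.52,0.67],"spin":0},{"translation":[4,0,0],"spin":0},{"translation":[4,0,0],"spin":0},{"translation":[4,0,0],"spin":0},{"translation":[2.5,0,0],"spin":0},{"translation":[0,0,0],"spin":0}]'; python3 - <<'E'
from h import *
s=r.read_state();M=R.from_quat(s['eef_rot']).as_matrix()
print(100*M.T@(np.array([.509,.263,.076])-s['ee_pos']),M[:,0],s['joint_positions'])
E
```

```text
time: 3.5
ee_pos: [0.5105, 0.2609, 0.0855]
eef_rot: [-0.705, -0.013, 0.709, -0.01]
ft_force: [0.1, 0.0, 0.4]
width: 0.0872
[ 0.95484199 -0.21425915  0.13177974] [-0.00694685  0.00408018 -0.99996755] [-0.02119588  0.43661958 -0.64256395  1.7401497   0.28540367  1.06500997
 -2.29722953]
```

Final descent and closing.

```bash
python3 -m inch '[{"translation":[0.9,-0.2,0.13],"spin":0},{"translation":[0,0,0],"spin":0}]'; python3 -m inch '[{"translation":[0,0,0],"spin":0},{"translation":[0,0,0],"spin":0},{"translation":[0,0,0],"spin":0},{"translation":[0,0,0],"spin":0},{"translation":[0,0,0],"spin":0},{"translation":[0,0,0],"spin":0}]' 1 40; python3 - <<'E'
from h import *
s=r.read_state();print(s['width'],s['ft_force'],s['ee_pos'])
im=optics.camera("wrist");cv2.imwrite("pics/w2.png",im[:,:,::-1])
E
```

```text
time: 3.75
ee_pos: [0.51, 0.2634, 0.0781]
eef_rot: [-0.705, -0.014, 0.709, -0.01]
ft_force: [0.4, 0.0, 0.1]
width: 0.0869
time: 4.5
ee_pos: [0.5111, 0.264, 0.0802]
eef_rot: [-0.707, -0.014, 0.707, -0.01]
ft_force: [0.6, -0.1, -0.5]
width: 0.0349
0.0349230551891556 [ 0.56321739 -0.10327497 -0.54432271] [0.51111527 0.26400076 0.08020681]
```

View pics/w2.png

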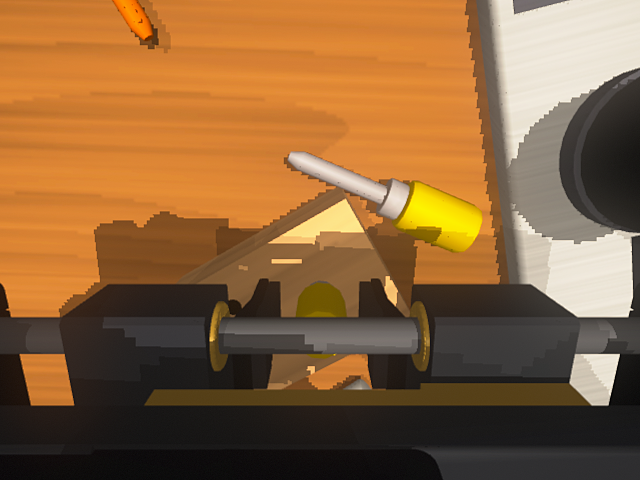

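```bash
python3 -m inch '[{"translation":[0.3,0,0],"spin":0},{"translation":[0,0,0],"spin":0},{"translation":[0,0,0],"spin":0},{"translation":[0,0,0],"spin":0}]'; python3 - <<'E'
from h import *
for i in range(3):
    s=r.read_state();print(s['time'],s['width'],s['ft_force'].round(1),s['ee_pos'].round(4));optics.camera("wrist")
E
```

```text
time: 5.05
ee_pos: [0.5113, 0.264, 0.0776]
eef_rot: [-0.707, -0.014, 0.707, -0.01]
ft_force: [-0.8, -0.4, 2.7]
width: 0.021
5.05 0.021006678983078855 [-0.8 -0.4  2.7] [0.5113 0.264  0.0776]
5.1 0.021101318222141324 [-1.3 -0.9  3.3] [0.5113 0.264  0.0776]
5.15 0.020930825188932176 [-0.6 -0.7  2.4] [0.5113 0.264  0.0776]
```

```bash
python3 -m inch '[{"translation":[-1.5,0,0],"spin":0},{"translation":[-1.5,0,0],"spin":0},{"translation":[-2,0,0],"spin":0},{"translation":[-4,0,0],"spin":0},{"translation":[-4,0,0],"spin":0},{"translation":[-4,0,0],"spin":0},{"translation":[-1,0,0],"spin":0},{"translation":[0,0,0],"spin":0}]'; python3 - <<'E'
from h import *
s=r.read_state();M=R.from_quat(s['eef_rot']).as_matrix();print(s['width'],s['ft_force'],M.round(3),s['joint_positions'])
print(100*M.T@(np.array([.5853,.0862,.245])-s['ee_pos']))
im=optics.camera("wrist");cv2.imwrite("pics/w3.png",im[:,:,::-1])
E
```

```text
time: 6.2
ee_pos: [0.5108, 0.2632, 0.2688]
eef_rot: [0.708, 0.015, -0.706, 0.01]
ft_force: [-0.5, 0.1, -1.1]
width: 0.0207
0.02071682063397539 [-0.46788879  0.10313511 -1.11953574] [[ 0.002  0.035 -0.999]
 [ 0.008 -0.999 -0.035]
 [-1.    -0.008 -0.002]] [ 0.01994985  0.27254181 -0.6882406   1.52992597  0.16934363  1.39566724
 -2.2148593 ]
[ 2.2618321  17.96256247 -6.83337426]
```

View pics/w3.png

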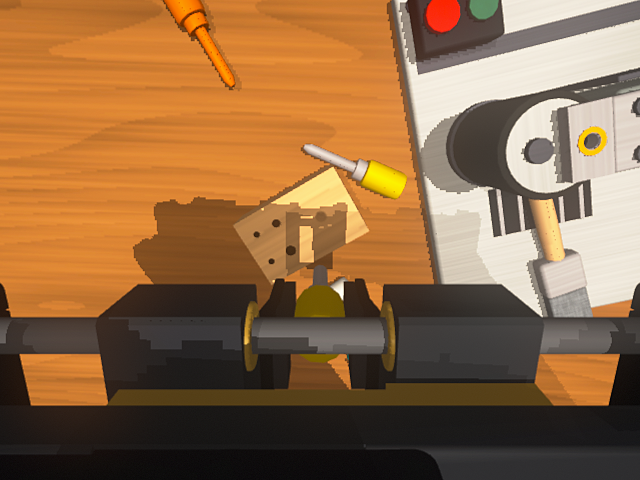

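The pin is out and hanging in the jaws, tip near (320,267). The hole shows at (593,141).

```bash
python3 -m inch '[{"translation":[0,4.5,-1],"spin":0},{"translation":[0,4.5,-1],"spin":0},{"translation":[0,4.5,-1],"spin":0},{"translation":[0,4.5,-1],"spin":0},{"translation":[0,0,0],"spin":0},{"translation":[0,0,0],"spin":0}]'; python3 - <<'E'
from h import *
s=r.read_state();M=R.from_quat(s['eef_rot']).as_matrix();print(s['width'],M.round(3),s['joint_positions'][6],s['joint_vel'].max())
print(100*M.T@(np.array([.5853,.0862,.245])-s['ee_pos']))
im=optics.camera("wrist");cv2.imwrite("pics/w4.png",im[:,:,::-1])
cv2.imwrite("pics/w4c.png",cv2.resize(im[150:330,240:440,::-1],None,fx=4,fy=4,interpolation=cv2.INTER_CUBIC)[:600])
E
```

```text
time: 7.0
ee_pos: [0.5545, 0.0792, 0.2581]
eef_rot: [-0.703, -0.016, 0.711, -0.011]
ft_force: [-0.1, 1.9, -1.9]
width: 0.0212
0.02119433628264899 [[-0.012  0.037 -0.999]
 [ 0.006 -0.999 -0.037]
 [-1.    -0.007  0.012]] -1.8491363164371166 0.022090804285163648
[ 1.28094773 -0.57559458 -3.11871291]
```

View pics/w4.png

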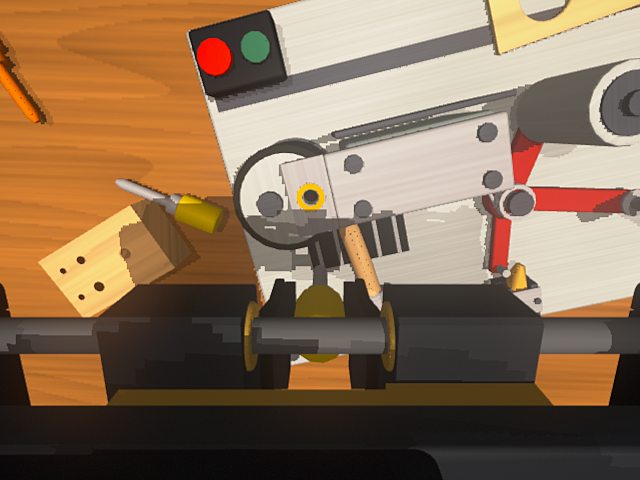

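View pics/w4c.png

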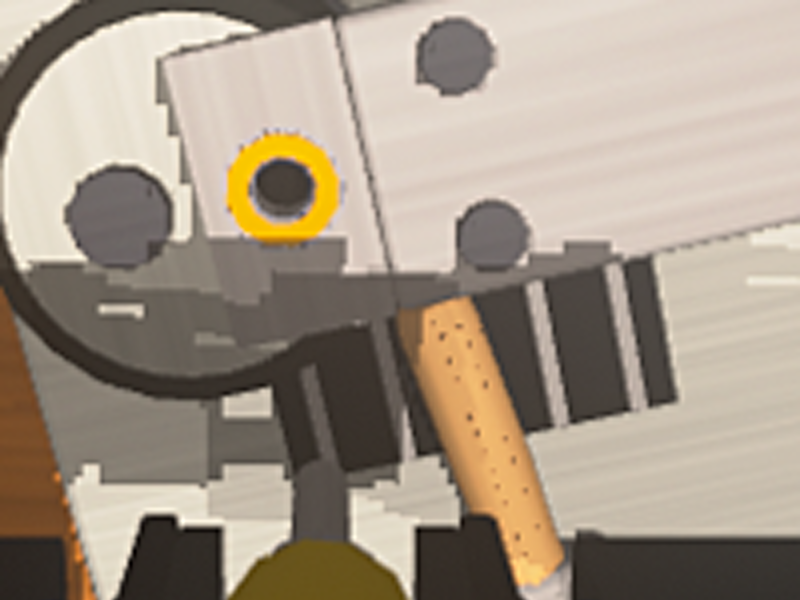

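```bash
python3 - <<'E'
from h import *
s=r.read_state();M=R.from_quat(s['eef_rot']).as_matrix()
p=plane("wrist",310.6,196.6,.146,s);print(p, 100*M.T@(p-s['ee_pos']))
m=optics.camera_model("wrist");K=np.array(m["camera_matrix"]);T=np.array(m["tool_from_camera"])
for uv in [(320.2,265.5)]:
  d=T[:3,:3]@np.linalg.inv(K)@[*uv,1]
  for x in (.062,.066,.07,): print(x,T[:3,3]+d*(x-T[0,3])/d[0])
E
```

```text
[0.58511985 0.0868927  0.146     ] [11.17255484 -0.61777352 -3.22194691]
0.062 [ 6.2000000e-02 -2.6709654e-05 -1.4153074e-03]
0.066 [ 6.60000000e-02 -1.55517599e-05 -5.98655608e-05]
0.07 [ 7.00000000e-02 -4.39386582e-06  1.29557628e-03]
```

```bash
python3 -m inch '[{"translation":[0,-0.3,-1.6],"spin":0},{"translation":[0,-0.3,-1.6],"spin":0},{"translation":[0,0,0],"spin":0},{"translation":[0,0,0],"spin":0}]'; cat > rel.py <<'E'
from h import *
s=r.read_state();M=R.from_quat(s['eef_rot']).as_matrix();H=np.array([.5852,.0867,.146])
tip=s['ee_pos']+.068*M[:,0]
print("tip",tip.round(4),"need tool cm",(100*M.T@(H-tip)).round(3),"axis",M[:,0].round(4),s['ft_force'].round(1),s['width'].round(4))
E
python3 rel.py
```

```text
time: 7.55
ee_pos: [0.585, 0.0907, 0.2564]
eef_rot: [-0.702, -0.018, 0.712, -0.013]
ft_force: [0.1, -0.6, -0.7]
width: 0.021Traceback (most recent call last):
  File "rel.py", line 4, in <module>
    print("tip",tip.round(4),"need tool cm",(100*M.T@(H-tip)).round(3),"axis",M[:,0].round(4),s['ft_force'].round(1),s['width'].round(4))
                                                                                                                     ^^^^^^^^^^^^^^^^
AttributeError: 'float' object has no attribute 'round'
```

```bash
sed -i "s/s\['width'\].round(4)/round(s['width'],4)/" rel.py; python3 rel.py; python3 - <<'E'
from h import *
for i in range(3):
    print(r.read_state()['ee_pos'].round(4)); im=optics.camera("scene")
cv2.imwrite("pics/s5.png",cv2.resize(im[130:280,300:460,::-1],None,fx=5,fy=4))
E
```

```text
tip [0.584  0.0911 0.1884] need tool cm [ 4.232  0.479 -0.159] axis [-0.0147  0.0065 -0.9999] [ 0.1 -0.6 -0.7] 0.021
[0.585  0.0907 0.2564]
[0.585  0.0907 0.2564]
[0.5851 0.0903 0.2565]
```

```bash
python3 -m inch '[{"translation":[0,0.48,-0.16],"spin":0},{"translation":[1.5,0,0],"spin":0},{"translation":[1.5,0,0],"spin":0},{"translation":[0,0,0],"spin":0}]'; python3 rel.py
```

```text
time: 8.2
ee_pos: [0.586, 0.0844, 0.2239]
eef_rot: [-0.702, -0.017, 0.712, -0.013]
ft_force: [-0.2, 0.1, -0.6]
width: 0.0213
tip [0.5849 0.0848 0.1559] need tool cm [ 0.995 -0.183 -0.048] axis [-0.0149  0.0054 -0.9999] [-0.2  0.1 -0.6] 0.0213
```

```bash
python3 -m inch '[{"translation":[0,-0.18,-0.05],"spin":0},{"translation":[0,0,0],"spin":0}]'; python3 rel.py; python3 - <<'E'
from h import *
im=optics.camera("wrist");a=cv2.resize(im[220:320,240:400,::-1],None,fx=5,fy=5,interpolation=cv2.INTER_CUBIC)
cv2.imwrite("pics/w5.png",a)
im=optics.camera("scene");cv2.imwrite("pics/s5.png",cv2.resize(im[170:270,320:450,::-1],None,fx=6,fy=6,interpolation=cv2.INTER_CUBIC))
E
```

```text
time: 8.45
ee_pos: [0.5864, 0.0866, 0.224]
eef_rot: [-0.702, -0.017, 0.712, -0.013]
ft_force: [-0.2, 0.5, 0.3]
width: 0.0214
tip [0.5854 0.087  0.156 ] need tool cm [1.001 0.034 0.007] axis [-0.015   0.0056 -0.9999] [-0.2  0.5  0.3] 0.0214
```

View pics/w5.png

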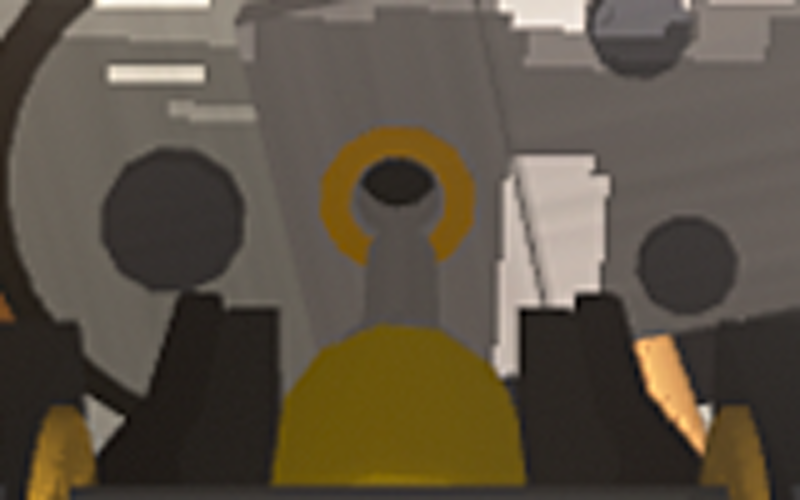

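View pics/s5.png

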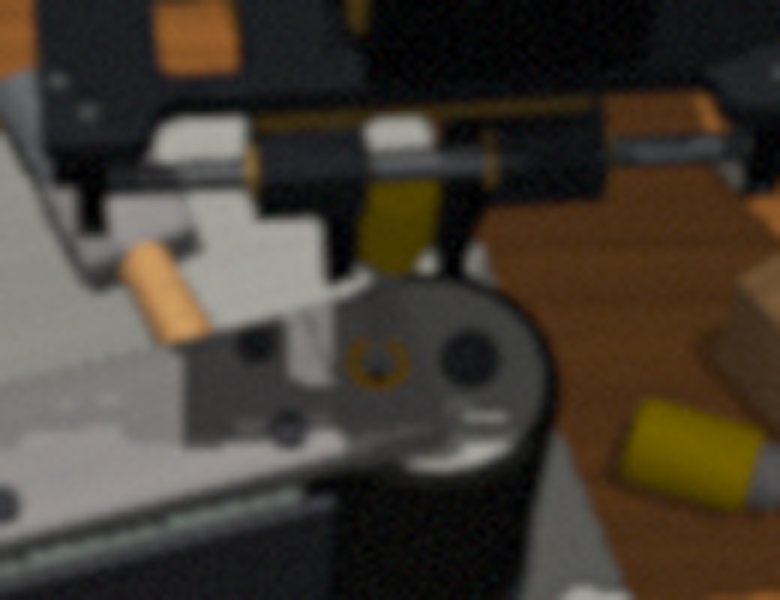

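```bash
python3 - <<'E'
from h import *
s=r.read_state();M=R.from_quat(s['eef_rot']).as_matrix()
p=plane("wrist",319.4,258.6,.146,s);print(p,100*M.T@(p-s['ee_pos']))
E
```

```text
[0.58563072 0.08726445 0.146     ] [ 7.82107658 -0.04602125 -0.02555881]
```

Alignment is within 0.5 mm. Descend with a force watch.

```bash
python3 -m inch '[{"translation":[0.7,-0.01,0],"spin":0},{"translation":[0.7,0,0],"spin":0},{"translation":[0.7,0,0],"spin":0}]'; python3 rel.py
```

```text
time: 8.93
ee_pos: [0.587, 0.0868, 0.2028]
eef_rot: [-0.703, -0.017, 0.711, -0.013]
ft_force: [2.0, -0.1, 0.5]
width: 0.0212
tip [0.5862 0.0873 0.1348] need tool cm [-1.114  0.044  0.117] axis [-0.012   0.006  -0.9999] [ 2.  -0.1  0.5] 0.0212
```

```bash
python3 -m inch '[{"translation":[0.7,0,0.05],"spin":0},{"translation":[0.7,0,0],"spin":0},{"translation":[0.7,0,0],"spin":0}]'; python3 rel.py
```

```text
time: 9.3
ee_pos: [0.5869, 0.087, 0.1806]
eef_rot: [-0.703, -0.017, 0.711, -0.012]
ft_force: [2.2, 0.8, -0.7]
width: 0.021
tip [0.5862 0.0874 0.1127] need tool cm [-3.334  0.048  0.139] axis [-0.0103  0.0063 -0.9999] [ 2.2  0.8 -0.7] 0.021
```

```bash
python3 -m inch '[{"translation":[0.5,0,0.03],"spin":0},{"translation":[0.4,0,0],"spin":0},{"translation":[0.2,0,0],"spin":0}]'; python3 rel.py
```

```text
time: 9.68
ee_pos: [0.5873, 0.0871, 0.1733]
eef_rot: [-0.704, -0.017, 0.709, -0.013]
ft_force: [-8.4, -1.9, 21.1]
width: 0.0211
tip [0.5868 0.0875 0.1053] need tool cm [-4.068  0.046  0.194] axis [-0.0073  0.0053 -1.    ] [-8.4 -1.9 21.1] 0.0211
```

```bash
python3 -m inch '[{"translation":[-0.15,0,0],"spin":0},{"translation":[0,0,0],"spin":0},{"translation":[0,0,0],"spin":0}]' 0.4; python3 -m inch '[{"translation":[-2,0,0],"spin":0},{"translation":[-2.5,0,0],"spin":0},{"translation":[-2.5,0,0],"spin":0},{"translation":[0,3,3],"spin":0},{"translation":[0,3,3],"spin":0},{"translation":[0,0,0],"spin":0}]' 0.4; python3 - <<'E'
from h import *
s=r.read_state();print(s['joint_positions'])
im=optics.camera("wrist");cv2.imwrite("pics/w6.png",im[:,:,::-1])
im=optics.camera("scene");cv2.imwrite("pics/s6.png",cv2.resize(im[170:270,320:450,::-1],None,fx=6,fy=6,interpolation=cv2.INTER_CUBIC))
E
```

```text
time: 10.05
ee_pos: [0.5862, 0.0869, 0.1743]
eef_rot: [-0.704, -0.016, 0.71, -0.013]
ft_force: [-0.3, 0.5, -0.8]
width: 0.0429
time: 10.8
ee_pos: [0.5285, 0.0235, 0.2529]
eef_rot: [-0.704, -0.017, 0.709, -0.013]
ft_force: [1.3, -0.2, 0.8]
width: 0.052
[ 0.38379148  0.16103646 -0.56398273  1.66424184  0.08122021  1.3476109
 -1.7205053 ]
```

View pics/w6.png

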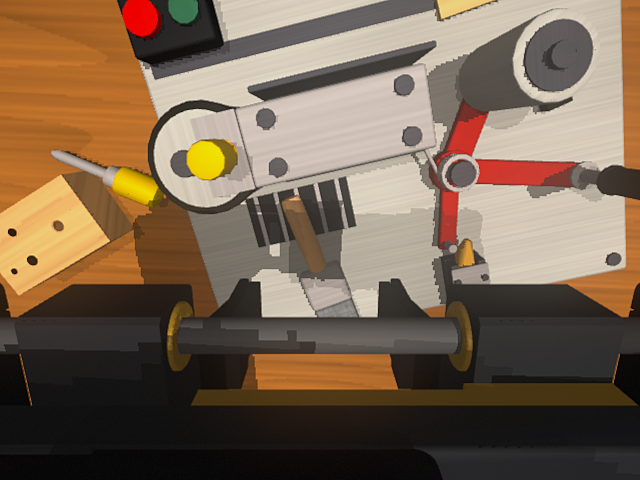

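View pics/s6.png

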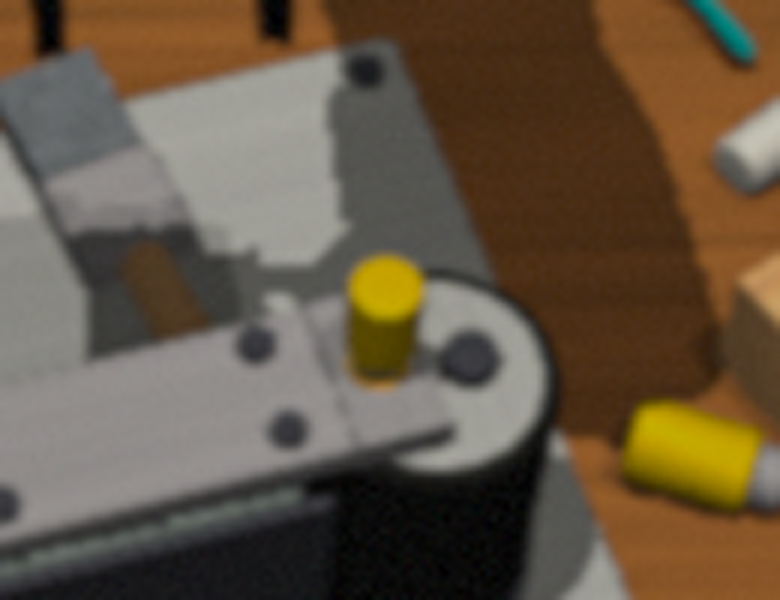

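Both views show the pin seated in the hole with its shoulder on the bridge. Next is the handle.

```bash
python3 -m inch '[{"translation":[0,5,-0.8],"spin":0},{"translation":[0,5,-0.8],"spin":0},{"translation":[0,5,-0.8],"spin":0},{"translation":[0,4,-0.8],"spin":0},{"translation":[0,0,0],"spin":-10},{"translation":[0,0,0],"spin":-10},{"translation":[0,0,0],"spin":-10},{"translation":[0,0,0],"spin":-10},{"translation":[0,0,0],"spin":-10},{"translation":[0,0,0],"spin":-10},{"translation":[0,0,0],"spin":-10},{"translation":[0,0,0],"spin":-10},{"translation":[0,0,0],"spin":-10},{"translation":[0,0,0],"spin":-10},{"translation":[0,0,0],"spin":0}]' 0; python3 - <<'E'
from h import *
s=r.read_state();M=R.from_quat(s['eef_rot']).as_matrix();print(M.round(3),s['joint_positions'])
print(100*M.T@(np.array([.5745,-.2145,.135])-s['ee_pos']))
im=optics.camera("wrist");cv2.imwrite("pics/w7.png",im[:,:,::-1])
E
```

```text
time: 12.78
ee_pos: [0.5857, -0.1503, 0.2538]
eef_rot: [0.425, 0.574, -0.414, 0.564]
ft_force: [-0.8, 0.2, -0.3]
width: 0.087
[[-0.002  0.955  0.297]
 [ 0.021  0.297 -0.955]
 [-1.     0.004 -0.02 ]] [ 0.72612458  0.36465139 -0.69495371  1.46124334  0.21292154  1.40234289
  0.32895029]
[11.74239991 -3.02990815  6.03696244]
```

View pics/w7.png

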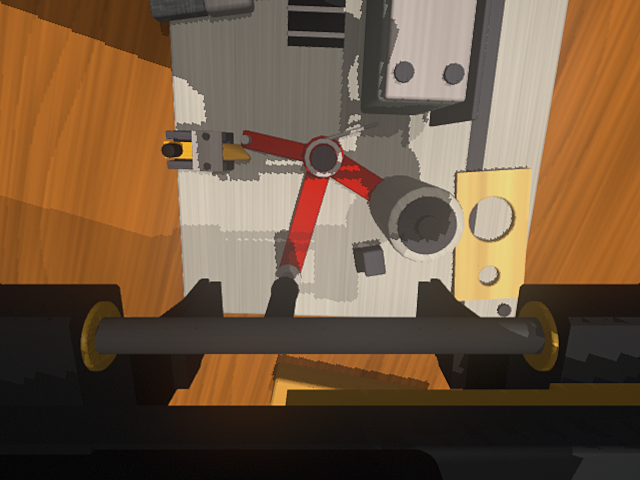

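```bash
python3 -m inch '[{"translation":[0,-1.5,3],"spin":0},{"translation":[0,-1.5,3],"spin":0},{"translation":[0,0,0],"spin":0}]' 0; python3 - <<'E'
from h import *
s=r.read_state();M=R.from_quat(s['eef_rot']).as_matrix();print(M.round(3))
print(100*M.T@(np.array([.5745,-.2145,.135])-s['ee_pos']))
im=optics.camera("wrist");cv2.imwrite("pics/w8.png",im[:,:,::-1])
E
```

```text
time: 13.2
ee_pos: [0.5757, -0.2164, 0.2526]
eef_rot: [0.429, 0.572, -0.417, 0.562]
ft_force: [0.8, -0.1, -0.3]
width: 0.0868
[[-0.001  0.959  0.285]
 [ 0.022  0.285 -0.958]
 [-1.     0.005 -0.021]]
[11.76155292 -0.12224517  0.03828543]
```

View pics/w8.png

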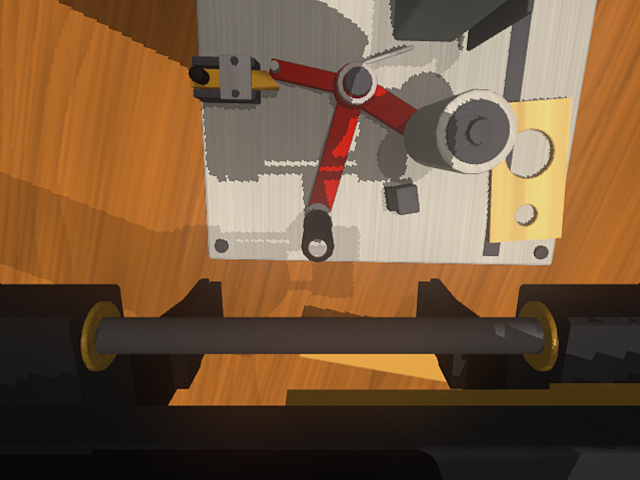

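```bash
python3 - <<'E'
from h import *
s=r.read_state();M=R.from_quat(s['eef_rot']).as_matrix()
p=plane("wrist",317.3,247.5,.152,s);print(p,100*M.T@(p-s['ee_pos']))
E
python3 -m inch '[{"translation":[4,-0.1,0.1],"spin":0},{"translation":[4,0,0],"spin":0},{"translation":[3.5,0,0],"spin":0},{"translation":[0,0,0],"spin":0}]'; python3 - <<'E'
from h import *
s=r.read_state();M=R.from_quat(s['eef_rot']).as_matrix()
print(100*M.T@(np.array([.5745,-.2145,.135])-s['ee_pos']),M[:,0])
E
```

```text
[ 0.57392454 -0.21080501  0.152     ] [10.08666613 -0.17284645 -0.17687535]
time: 13.75
ee_pos: [0.5782, -0.207, 0.1366]
eef_rot: [0.43, 0.571, -0.416, 0.562]
ft_force: [1.1, -0.5, 0.4]
width: 0.0871
[ 0.14077798 -0.57329364  0.61992592] [ 0.00236629  0.0245136  -0.9996967 ]
```

```bash
python3 -m inch '[{"translation":[0,-0.5,0.5],"spin":0},{"translation":[0,0,0],"spin":0}]' 0; python3 -m inch '[{"translation":[0,0,0],"spin":0},{"translation":[0,0,0],"spin":0},{"translation":[0,0,0],"spin":0},{"translation":[0,0,0],"spin":0},{"translation":[0,0,0],"spin":0},{"translation":[0,0,0],"spin":0},{"translation":[0,0,0],"spin":0},{"translation":[0,0,0],"spin":0}]' 1 40;  python3 - <<'E'
from h import *
s=r.read_state();M=R.from_quat(s['eef_rot']).as_matrix()
print(100*M.T@(np.array([.5745,-.2145,.135])-s['ee_pos']),M[:,0],s['joint_positions'])
E
```

```text
time: 14.0
ee_pos: [0.5765, -0.2128, 0.1397]
eef_rot: [0.431, 0.57, -0.415, 0.563]
ft_force: [0.1, 0.4, 0.3]
width: 0.0871
time: 15.0
ee_pos: [0.5758, -0.2142, 0.142]
eef_rot: [0.431, 0.569, -0.417, 0.563]
ft_force: [-6.6, 0.2, 5.5]
width: 0.0208
[ 0.6957868  -0.13938692  0.0013278 ] [ 0.00517098  0.02092174 -0.99976774] [ 0.79109864  0.45776637 -0.64240859  1.58041536  0.26517114  1.19677376
  0.38732207]
```

```bash
cat > th.py <<'E'
from h import *
s=r.read_state();M=R.from_quat(s['eef_rot']).as_matrix()
g=s['ee_pos']-.002*M[:,0]; v=g[:2]-[.574,-.095]
th=np.arctan2(v[0],-v[1]);c=np.array([-v[1]*0+np.cos(th),np.sin(th),0])
print("theta",round(th,3),"rad",round(np.hypot(*v),4),"z",g[2].round(4),"F",s['ft_force'].round(1),"width",round(s['width'],4))
for t in (.15,.3,.42,.44): print(t,(100*M.T@(np.array([.574+.119*np.sin(t),-.095-.119*np.cos(t),.139])-g)).round(2))
E
python3 th.py
python3 -m inch '[{"translation":[0.2,0.7,0.15],"spin":0},{"translation":[0.1,0.7,0.15],"spin":0},{"translation":[0.1,0.7,0.1],"spin":0}]'; python3 th.py
```

```text
theta 0.015 rad 0.1193 z 0.144 F [-6.6  0.2  5.5] width 0.0208
0.15 [0.51 1.57 0.31]
0.3 [0.53 3.35 0.41]
0.42 [0.54 4.78 0.31]
0.44 [0.55 5.01 0.28]
time: 15.38
ee_pos: [0.5919, -0.2139, 0.1417]
eef_rot: [0.427, 0.572, -0.421, 0.56]
ft_force: [-20.5, -0.2, 19.3]
width: 0.0211
theta 0.149 rad 0.1203 z 0.1437 F [-20.5  -0.2  19.3] width 0.0211
0.15 [ 0.47  0.03 -0.12]
0.3 [ 0.47  1.81 -0.01]
0.42 [ 0.47  3.23 -0.12]
0.44 [ 0.47  3.47 -0.15]
```

```bash
python3 -m inch '[{"translation":[-0.05,0.7,0],"spin":0},{"translation":[0,0.7,0],"spin":0},{"translation":[0,0.6,0],"spin":0}]'; python3 th.py
```

```text
time: 15.75
ee_pos: [0.6022, -0.2128, 0.1416]
eef_rot: [0.422, 0.576, -0.428, 0.555]
ft_force: [-15.2, -0.4, 11.1]
width: 0.021
theta 0.235 rad 0.1212 z 0.1436 F [-15.2  -0.4  11.1] width 0.021
0.15 [ 0.49 -0.99 -0.3 ]
0.3 [ 0.45  0.79 -0.2 ]
0.42 [ 0.42  2.21 -0.31]
0.44 [ 0.41  2.45 -0.35]
```

```bash
python3 -m inch '[{"translation":[-0.1,0.7,-0.05],"spin":0},{"translation":[0,0.7,-0.05],"spin":0},{"translation":[0,0.6,-0.05],"spin":0}]'; python3 th.py
```

```text
time: 16.12
ee_pos: [0.6141, -0.2104, 0.1414]
eef_rot: [0.418, 0.578, -0.434, 0.55]
ft_force: [-14.7, -2.0, 9.4]
width: 0.0211
theta 0.335 rad 0.1222 z 0.1434 F [-14.7  -2.    9.4] width 0.0211
0.15 [ 0.54 -2.19 -0.39]
0.3 [ 0.47 -0.41 -0.3 ]
0.42 [ 0.41  1.01 -0.41]
0.44 [ 0.4   1.24 -0.45]
```

```bash
python3 - <<'E'
from h import *
w=optics.camera("wrist");cv2.imwrite("pics/w9.png",w[:,:,::-1])
t=optics.camera("top");s=optics.camera("scene")
f=lambda im,x,y:cv2.resize(im[y:y+75,x:x+100,::-1],None,fx=4,fy=4,interpolation=cv2.INTER_CUBIC)
cv2.imwrite("pics/ts9.png",np.vstack([f(t,345,225),f(s,200,190)]))
E
```

```text
(no output)
```

View pics/w9.png

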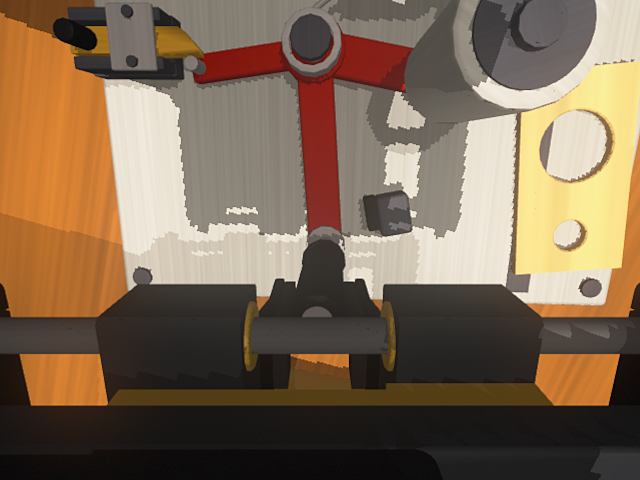

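View pics/ts9.png

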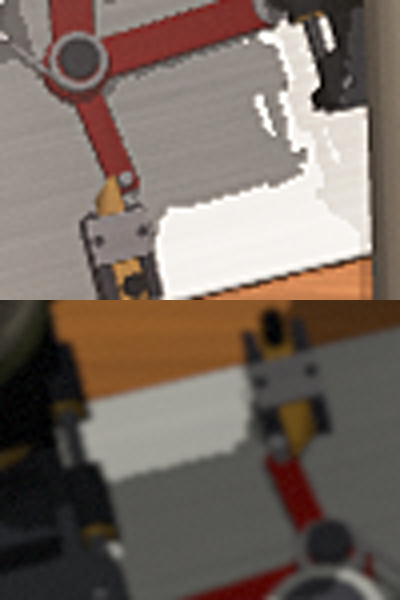

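```bash
cat > arm.py <<'E'
from h import *
def redaxis(im,roi,name,st=None,z=.05):
    h=cv2.cvtColor(im,cv2.COLOR_BGR2HSV);m=cv2.inRange(h,(0,170,50),(6,255,255))|cv2.inRange(h,(174,170,50),(180,255,255))
    M=np.zeros_like(m);x,y,X,Y=roi;M[y:Y,x:X]=m[y:Y,x:X]
    n,l,s,_=cv2.connectedComponentsWithStats(M);i=1+np.argmax(s[1:,4])
    v,u=np.nonzero(l==i)
    P=np.array([plane(name,a,b,z,st)[:2] for a,b in zip(u,v)]).astype(np.float32)
    d=cv2.fitLine(P,cv2.DIST_HUBER,0,.01,.01).ravel()[:2]
    if d[1]>0:d=-d
    return np.arctan2(d[0],-d[1]),len(P)
E
python3 - <<'E'
from arm import *
s8=dict(ee_pos=np.array([.5757,-.2164,.2526]),eef_rot=np.array([.429,.572,-.417,.562]))
a=redaxis(cv2.imread('pics/w8.png'),(300,115,352,200),"wrist",s8)
s=r.read_state();b=redaxis(cv2.imread('pics/w9.png'),(290,90,350,225),"wrist",s)
c=redaxis(cv2.imread('pics/top0.png'),(376,230,412,255),"top")
print(a,b,c,"theta",b[0]-a[0],b[0]-c[0])
E
```

```text
Traceback (most recent call last):
  File "arm.py", line 7, in redaxis
    P=np.array([plane(name,a,b,z,st)[:2] for a,b in zip(u,v)]).astype(np.float32)
                ~~~~~^^^^^^^^^^^^^^^
  File "h.py", line 13, in plane
    o,d=ray(n,u,v,st);return o+d*(z-o[2])/d[2]
        ~~~^^^^^^^^^^
  File "h.py", line 5, in ray
    m=optics.camera_model(n);K=np.array(m["camera_matrix"])
ValueError: time passes only in moves, steps and waits
```

```bash
sed -i 's/m=optics.camera_model(n);/m=CM(n);/' h.py; sed -i '4i from functools import lru_cache\nCM=lru_cache(optics.camera_model)' h.py
python3 - <<'E'
from arm import *
s8=dict(ee_pos=np.array([.5757,-.2164,.2526]),eef_rot=np.array([.429,.572,-.417,.562]))
a=redaxis(cv2.imread('pics/w8.png'),(300,115,352,200),"wrist",s8)
s=r.read_state();b=redaxis(cv2.imread('pics/w9.png'),(290,90,350,225),"wrist",s)
c=redaxis(cv2.imread('pics/top0.png'),(376,230,412,255),"top")
print(a,b,c,"theta",b[0]-a[0],b[0]-c[0]); print(s['time'],s['ft_force'])
E
```

```text
(np.float32(0.017245846), 1256) (np.float32(0.34410498), 4513) (np.float32(0.09257409), 265) theta 0.32685912 0.2515309
16.275 [-12.97896474  -1.65466098   9.16024714]
```

```bash
python3 -m inch '[{"translation":[-0.1,0.6,-0.1],"spin":0},{"translation":[0,0.6,-0.1],"spin":0},{"translation":[0,0.4,-0.1],"spin":0}]'; python3 th.py; python3 - <<'E'
from arm import *
s=r.read_state();im=optics.camera("wrist")[:,:,::-1].copy();cv2.imwrite("pics/w10.png",im)
b=redaxis(im,(280,80,370,215),"wrist",s);print(b,"theta",b[0]-.017)
E
```

```text
time: 16.65
ee_pos: [0.6213, -0.2083, 0.1413]
eef_rot: [0.414, 0.581, -0.44, 0.545]
ft_force: [-15.2, -2.8, 10.5]
width: 0.0218
theta 0.396 rad 0.1228 z 0.1433 F [-15.2  -2.8  10.5] width 0.0218
0.15 [ 0.61 -2.94 -0.36]
0.3 [ 0.5  -1.16 -0.28]
0.42 [ 0.42  0.26 -0.4 ]
0.44 [ 0.41  0.49 -0.44]
(np.float32(0.41209146), 4602) theta 0.39509147
```

View pics/w10.png

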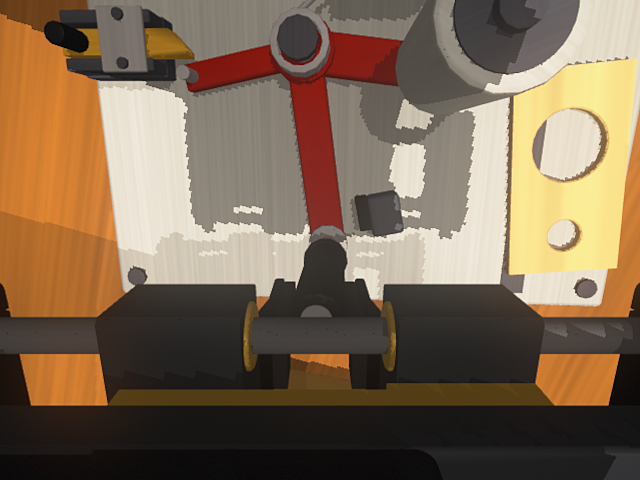

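The stud at (188,76) has passed the brass catch's nose and the arm is nearing its stop block at (378,212), at an angle of about 0.39.

```bash
python3 -m inch '[{"translation":[-0.1,0.4,-0.1],"spin":0},{"translation":[0,0.35,-0.1],"spin":0},{"translation":[0,0.3,-0.1],"spin":0}]'; python3 th.py; python3 - <<'E'
from arm import *
s=r.read_state();im=optics.camera("wrist")[:,:,::-1].copy();cv2.imwrite("pics/w11.png",im)
b=redaxis(im,(280,80,370,215),"wrist",s);print(b,"theta",b[0]-.017)
E
```

```text
time: 17.08
ee_pos: [0.6237, -0.2075, 0.1412]
eef_rot: [0.411, 0.583, -0.446, 0.541]
ft_force: [-14.1, -2.6, 8.8]
width: 0.0218
theta 0.417 rad 0.1231 z 0.1432 F [-14.1  -2.6   8.8] width 0.0218
0.15 [ 0.66 -3.19 -0.35]
0.3 [ 0.53 -1.41 -0.27]
0.42 [ 0.42  0.01 -0.4 ]
0.44 [ 0.41  0.24 -0.44]
(np.float32(0.43590456), 4638) theta 0.41890457
```

```bash
python3 -m inch '[{"translation":[0,0.4,-0.1],"spin":0},{"translation":[0,0.35,-0.1],"spin":0}]'; python3 th.py; python3 - <<'E'
from arm import *
s=r.read_state();im=optics.camera("wrist")[:,:,::-1].copy();cv2.imwrite("pics/w12.png",im)
b=redaxis(im,(280,80,370,215),"wrist",s);print(b,"theta",b[0]-.017)
t=optics.camera("top");s=optics.camera("scene")
cv2.imwrite("pics/t12.png",t[:,:,::-1]);cv2.imwrite("pics/s12.png",s[:,:,::-1])
E
```

```text
time: 17.38
ee_pos: [0.626, -0.2067, 0.1411]
eef_rot: [0.408, 0.584, -0.45, 0.538]
ft_force: [-16.2, -2.6, 8.7]
width: 0.0219
theta 0.437 rad 0.1233 z 0.1431 F [-16.2  -2.6   8.7] width 0.0219
0.15 [ 0.71 -3.43 -0.32]
0.3 [ 0.56 -1.65 -0.25]
0.42 [ 0.44 -0.24 -0.38]
0.44 [ 0.42 -0.01 -0.42]
(np.float32(0.45846438), 4666) theta 0.4414644
```

View pics/w12.png

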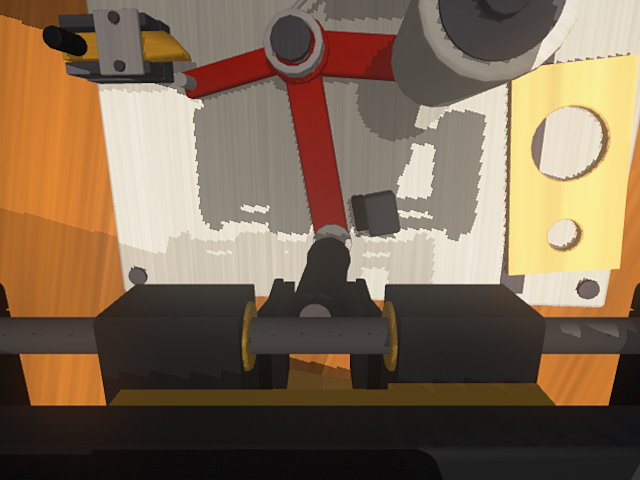

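View pics/s12.png

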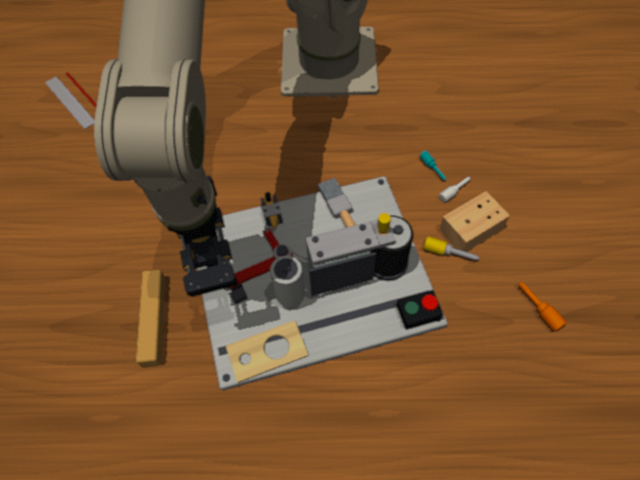

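```bash
python3 th.py | head -1; python3 - <<'E'
from h import *
for i in range(6): optics.camera("wrist")
im=optics.camera("wrist")[:,:,::-1].copy()
from arm import redaxis
s=r.read_state();print(redaxis(im,(280,80,370,215),"wrist",s)[0]-.017,s['time'],np.abs(s['joint_vel']).max())
E
python3 th.py | head -1
```

```text
theta 0.438 rad 0.1233 z 0.1431 F [-14.8  -3.1   9. ] width 0.0219
0.44100708 17.875 0.0017047581262433764
theta 0.437 rad 0.1233 z 0.1431 F [-14.1  -3.1   9. ] width 0.0216
```

Stable, with the arm pushing about 14 N against the spring. Handing in.

```bash
python3 -c "
from bench import close_job
print(close_job())"
```

```text
the job is handed in; nothing more can be done
None
```

The sander is ready for the belt, and I handed the job in at about 18 s.

- **Pin:** I took the smaller yellow-knobbed pin from the block and pushed it into the locking hole until its shoulder met the bridge. It stopped at the expected height with about 21 N, and the pictures afterwards show it still in.
- **Tension arm:** I gripped the black handle and pushed the arm back past the catch. Just before hand-in it stood at about 0.42–0.44 rad, with a small gap left before the stop. The push was a steady 14 N or so, and the reading did not change over the last half second.
- **Plywood part, brush and cleaning stick:** they look undisturbed in the final scene picture.

**Checks that disagreed:**
- The arm angle came out at 0.437 from the gripper position and 0.441 from the wrist picture. Subtracting the 0.015 that the gripper method read at rest gives 0.42. A reference taken from the first top picture gave an angle about 0.08 lower; I discarded it because the arm was partly in shadow there.
- The handle's measured distance from the pivot grew to 123 mm instead of 119 mm. The likely causes are a slight slip in the pads or an error in my pivot estimate.
- I did not see the catch click directly. I inferred it from the angle and from the stud having passed the catch's nose in the pictures.

The four look-alike pins were standing on their tips and fell over in the first seconds. The arm was not near them, and they stayed on the bench.

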